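# Gauge the tube in the bench caliper

## Task

Stand the steel tube upright on the base of the bench caliper, between its jaws, and let go of it. Then take the sliding jaw by its post and close it gently until the tube is nipped lightly but firmly against both jaws, without tilting the jaw or squeezing hard, and let go, leaving the tube nipped. Leave the rod, the block and the beaker alone.

Things in the scene. Friction and masses are not known exactly. Their poses are not given: they have to be found in the camera images.
- caliper: Bench caliper, bolted down. Dark steel base plate 150 (x) x 270 (y) x 12 mm thick; origin at the centre of its underside. A steel beam runs along y at x = +45 mm. Both jaws reach from it to -x, tips at x = -55 mm, tops 45 mm above the underside. The floor between the jaws is clear from x = -55 to +28 mm. A stop block 30 mm wide, as tall as the jaws, ends the beam at +y.
- fixed_jaw: The fixed jaw, a steel bar 115 x 25 x 33 mm at the -y end of the caliper; origin at the centre of its underside. Its face looks to the caliper's +y, 12.5 mm from the origin. Let into the face is an adjustable anvil, a flat steel pad 70 mm wide and 27 mm tall; it stands 2 to 12 mm proud of the face as last set, held tight, and counts as part of this jaw. The tube is nipped against the pad.
- sliding_jaw: The sliding jaw: slider block on the beam (34 x 44 x 31 mm) with a jaw reaching 100 mm towards its own -x; origin on the post's axis at the underside of the block, 14 mm above the caliper's underside. Its measuring face looks to its -y, 22 mm from the origin. It moves along the caliper's y only.
- post (a point): Top end of the upright round post on top of the slider, on its axis. The post is 16 mm in diameter and stands over the beam, from 45 to 90 mm above the caliper's underside; grip it within its upper 30 mm.
- gap (a joint): Distance in m between the sliding jaw's face and the bare face of the fixed jaw, the anvil's stand-out not counted (0 shut, grows as the jaw moves towards the caliper's +y, at most 0.117). The slider drags with about 2.5 N and stays where it is left.
- rock (a joint): Tilt of the sliding jaw about the post's axis, rad, 0 when parallel to the fixed jaw. The slider has springy play of about 18 N m per rad: a force on the jaw away from the post's axis tilts it. With the tube about 50 mm in front of the post, 9 N on the tube gives about 0.025 rad, which is too much; 2 to 5 N is right.
- rest (a point): A point on top of the caliper's base plate between the jaws: 45 mm from the fixed jaw's bare face, 50 mm in front of the line on which the post slides. A good place for the middle of the tube; there it clears both jaws at the start.
- tube: Plain steel tube standing on end, open at both ends, 80 mm tall, wall about 3 mm, outside diameter 33 mm. About 0.13 to 0.24 kg; when pushed along the base plate it drags with 1 to 3 N. Origin at the centre of its lower end, z up along its axis.
- mat: Black rubber mat 260 (x) x 150 (y) x 4 mm lying on the bench; origin at the centre of its underside. Tube, rod and block stand on it in a row along its x, about 80 mm apart, in any order.
- rod: Bystander: solid steel rod standing on end, 22 mm in diameter, 80 mm tall; origin at the centre of its lower end.
- block: Bystander: steel block standing on end, 30 x 30 x 70 mm; origin at the centre of its underside.
- beaker: Bystander: empty plastic beaker, 80 mm across the rim, 100 mm tall; origin at the centre of its underside.
Not all that is in view belongs to the job. What is shaped like the tube but turquoise is not meant.

How it is judged:
On the way, in this order (a step that is already met when the one before it is completed fails the run):
1. the tube stands upright on the caliper's base between the jaws, let go (angle between tube's own z axis and vertical below 0.06 rad and x of tube in the frame of caliper between -0.05 and 0.022 m and z of tube in the frame of caliper between 0.009 and 0.0155 m and y of tube in the frame of rest between -0.032 and 0.06 m and contact force between the fingers and tube below 0.05 N and linear speed of tube below 0.02 m/s and value of joint gap above 0.055 m), for 0.2 s.
2. the sliding jaw presses the tube against the fixed jaw, at least 1 N on each, jaw not tilted (contact force between each of sliding_jaw, fixed_jaw and tube above 1 N and angle between tube's own z axis and vertical below 0.06 rad and value of joint rock between -0.025 and 0.025 rad), for 0.3 s.
At the end, for the whole second after the job is handed in: The tube stands upright (within 0.06 rad) on the caliper's base between the jaws, still nipped: at least 0.3 N against each jaw, gap below 55 mm, the sliding jaw tilted less than 0.025 rad, tube and jaw at rest (angle between tube's own z axis and vertical below 0.06 rad and x of tube in the frame of caliper between -0.05 and 0.022 m and z of tube in the frame of caliper between 0.009 and 0.0155 m and value of joint rock between -0.025 and 0.025 rad and contact force between each of sliding_jaw, fixed_jaw and tube above 0.3 N and value of joint gap below 0.055 m and velocity of joint gap between -0.005 and 0.005 m/s and linear speed of tube below 0.01 m/s); the robot touches nothing.
It fails at once if the sliding jaw is tilted by more than 0.025 rad (value of joint rock above 0.025 rad or value of joint rock below -0.025 rad).
It fails at once if the tube is squeezed with more than 15 N (contact force between sliding_jaw and tube above 15 N).
It fails at once if the rod is moved by more than 20 mm (distance of rod from where it was at the start of the episode above 0.02 m).
It fails at once if the block is moved by more than 20 mm (distance of block from where it was at the start of the episode above 0.02 m).
It fails at once if the beaker is moved by more than 20 mm (distance of beaker from where it was at the start of the episode above 0.02 m).
It also fails if it takes over 61 s, if anything falls off the work surface, if the arm or the gripper's body presses on something with over 40 N, if the wrist force passes 120 N, or if a joint passes its speed limit or range.

## Robot

A 7-joint arm with a two-finger parallel gripper is mounted at the origin on the work surface. World frame = base frame: x ahead of the robot, y to its left, z up, the work surface at z = 0. Lengths are in m, angles in rad, forces in N, time in s.
With the tool pointing down it reaches from about 0.425 to 0.925 m from the base axis. Payload 6.8 kg.
Tool frame: the origin (TCP) lies midway between the tips of the shut fingers; the grasp point (between the pads) lies 19 mm behind it; z points along the fingers, x is the direction in which the jaws open and shut, and the axes are right-handed (so a half turn about z gives the same grasp; the last joint's range is limited). The gripper opens to 85 mm and grips with 20 to 120 N. Pads are 22 mm wide; open, the fingers measure 114 mm over their backs; the gripper's body (76 mm by 85 mm) begins 54 mm behind the grasp point. The pads swing forward as they close: fully open they stand 13 mm farther back than shut.
Start: joints at [1.159, 0.477, 0.022, 1.555, -0.011, 1.109, -0.083], TCP at [0.202, -0.644, 0.197] pointing down, gripper open.
Joint ranges: [-2.96, 2.96], [-0.34, 2.1], [-1.41, 1.46], [0.24, 2.44], [-1.37, 4.51], [0.17, 1.92], [-2.96, 2.96]. Speed limits (rad/s): [2.39, 2.39, 3.14, 3.14, 3.14, 3.14, 3.14].

## Interface

Orientations are given as a rotation vector (axis times angle).
In Python, from bench import r gives the robot as it stands. The module is installed in compiled form; this text tells all that it offers.
- The arm moves only by the shell command python3 -m pendant 'ROWS' [OPENING] [FORCE]. ROWS is text: rows parted by semicolons, each of 4 numbers parted by spaces: the shift along the tool's x, y, z in cm, then the turn about the tool's z in degrees. A call has 1 to 8 rows; each row shifts and turns the pose as measured when the row begins, along the tool's axes as they then stand; what a row does not reach is not made up. A row lasts 1/12 s, in which the tool goes at most 41.7 mm and 7.16 degrees, less where a joint would pass 70% of its speed; a pose out of reach is approached as far as the arm can. A call with a gripper value outside its range is refused whole. OPENING is the closure in counts, from 0 (fully open) to 255 (shut), set as the call begins (- or left out, the last holds). The fingers move at their own pace and stop on an object; FORCE is the grip in N (left out, the last holds). Time passes only in rows, so rows that do not move let the fingers close. It gives the time, the measured TCP pose, the force and the opening at its end, in the units of the state.
- r.get_obs(): the state, without advancing time (a new reading comes with each control period).
- r.grab_frame(name): name is "side" or "top"; returns a dict with "color" (420x560x3 uint8, red, green, blue), "fx", "fy", "cx", "cy" (pixels), "R" (3x3) and "t" (3): a world point X has camera coordinates R X + t. Camera axes: x right, y down, z forward; pixel columns grow to the right and rows downward; lengths in m; the calibration is good to about 2 mm. A picture is of the moment at which its call begins. There is no depth.
- r.hand_in(): hands the job in, once; it reports no verdict.
The state is a dict: "clock": time; "joints": joint angles; "qvel": joint speeds; "tau": joint torques, N m; "tcp_pos": TCP position; "orientation": TCP orientation; "contact_force": force on the tool from outside, world axes, zero at the start; "moment": the same for the moment, N m; "grip_width": finger opening in m.
Only numpy, scipy, OpenCV 4.12 (cv2) and the standard library are available. Lean on these libraries where they do the work, as an engineer would, in place of code of your own. Each camera call takes 0.05 s, during which the arm holds its last target.

## Working session

There is one attempt and no reset: what is moved stays moved. The work goes in short steps, Python scripts to look and compute and a shell command to move; the robot and the scene stay as the last step left them, time stands still between calls to the robot, and variables do not carry over. Pictures are saved under pics/ and viewed, and the job is handed in when it is done.

```bash
ls; mkdir -p pics; python3 - <<'E'
from bench import r
import cv2,numpy as np
o=r.get_obs(); print({k:np.round(v,3) for k,v in o.items()})
for n in("side","top"):
    f=r.grab_frame(n); cv2.imwrite(f"pics/{n}0.png",f["color"][:,:,::-1]); np.savez(f"{n}0.npz",**f)
    print(n,f["fx"],f["fy"],f["cx"],f["cy"],np.round(f["R"],3).tolist(),np.round(f["t"],3), -np.array(f["R"]).T@f["t"])
E
```

```text
pics
{'clock': np.float64(0.0), 'joints': array([ 1.159,  0.478,  0.022,  1.556, -0.011,  1.109, -0.083]), 'qvel': array([ 0.   , -0.   ,  0.   ,  0.002, -0.002, -0.   ,  0.   ]), 'tau': array([ 0.0000e+00, -5.9645e+01,  1.6080e+00, -2.8120e+01,  1.2000e-02,
        9.0000e-03,  0.0000e+00]), 'tcp_pos': array([ 0.202, -0.643,  0.196]), 'orientation': array([-2.531,  1.859,  0.003]), 'contact_force': array([-0.883, -0.083,  0.091]), 'moment': array([-0.016, -0.027, -0.036]), 'grip_width': np.float64(0.085)}
side 395.2910319405496 395.2910319405496 283.1854632729136 206.65891371033447 [[-0.779, -0.626, -0.007], [-0.457, 0.576, -0.678], [0.429, -0.526, -0.735]] [0.386 0.404 0.472] [0.28323067 0.2574756  0.6232853 ]
top 457.3417940854617 457.3417940854617 286.3723340506277 221.68186137679731 [[0.188, -0.982, 0.005], [-0.959, -0.184, -0.215], [0.212, 0.035, -0.977]] [-0.231  0.571  0.948] [ 0.39037409 -0.1545147   1.04990257]
```

View pics/side0.png

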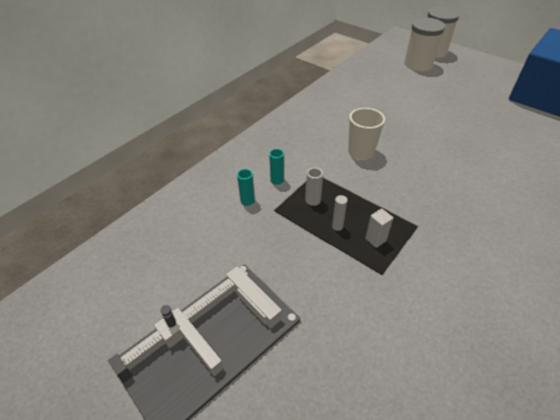

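View pics/top0.png

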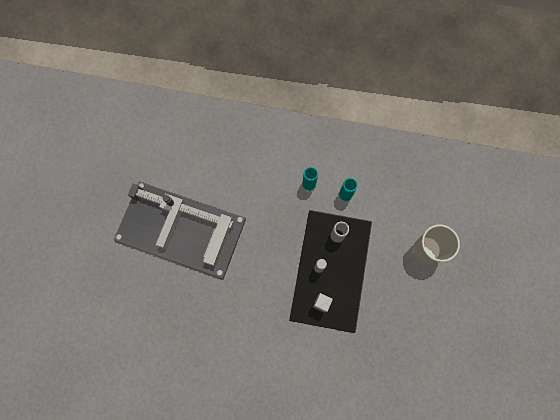

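Candidates for the tube: hollow grey cylinder at side (314,172) / top (341,229); the turquoise hollow ones at top (310,178) and (349,188) are excluded by colour; the solid thin cylinder at top (321,265) is the rod, and the box at (323,302) is the block. I'll confirm with an enlarged crop.

```bash
python3 - <<'E'
import cv2,numpy as np
a=cv2.imread("pics/top0.png");b=cv2.imread("pics/side0.png")
c1=cv2.resize(a[200:320,290:390],None,fx=4,fy=4,interpolation=cv2.INTER_CUBIC)
c2=cv2.resize(b[140:260,270:370],None,fx=4,fy=4,interpolation=cv2.INTER_CUBIC)
cv2.imwrite("pics/tubecrop.png",np.hstack([c1,c2]))
c3=cv2.resize(a[170:290,105:255],None,fx=5,fy=5,interpolation=cv2.INTER_CUBIC)
cv2.imwrite("pics/calcrop.png",c3)
c4=cv2.resize(b[255:420,100:310],None,fx=3.6,fy=3.6,interpolation=cv2.INTER_CUBIC)
cv2.imwrite("pics/calcrop2.png",c4)
E
```

```text
(no output)
```

View pics/tubecrop.png

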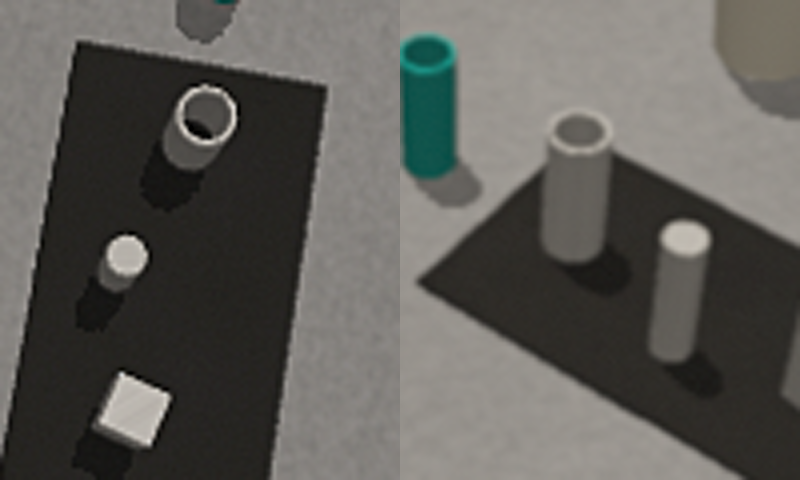

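View pics/calcrop.png

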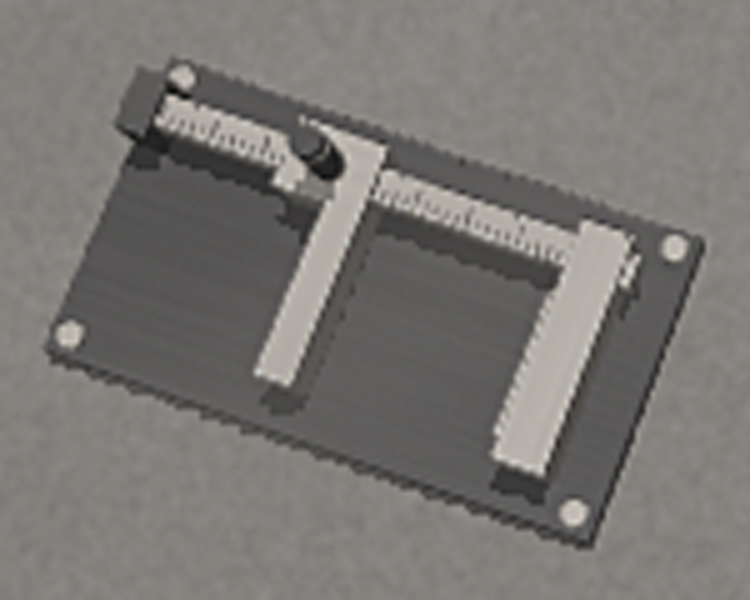

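View pics/calcrop2.png

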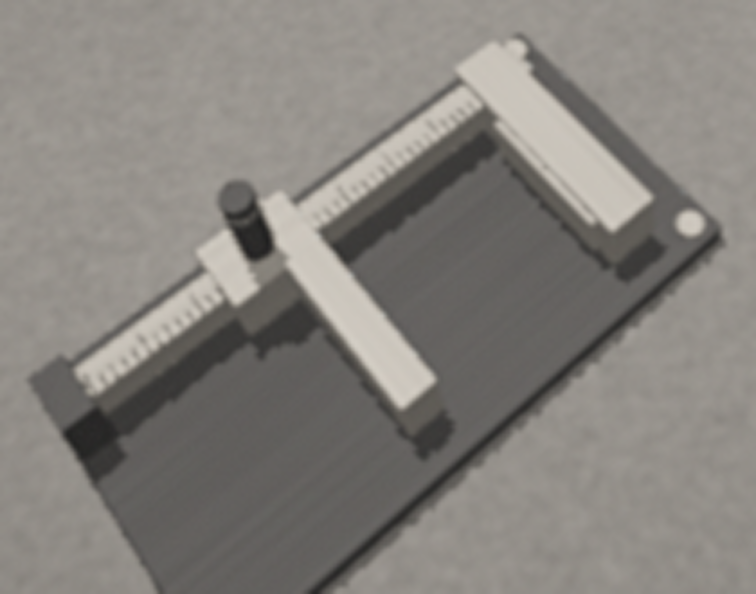

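The crops confirm that the grey hollow cylinder (top crop (207,113), full image about (341,228)) is the tube. Caliper top-plate corners in the top view: (139.4,182), (245.6,217.6), (223.4,278), (115,240). The post top is near top (165.6,197.6) and side (166,309).

```bash
cat > h.py <<'E'
import numpy as np,cv2
def load(n): return dict(np.load(n))
def ray(f,u,v):
    d=f["R"].T@np.array([(u-f["cx"])/f["fx"],(v-f["cy"])/f["fy"],1.]); return -f["R"].T@f["t"],d/np.linalg.norm(d)
def onz(f,u,v,z):
    c,d=ray(f,u,v); return c+d*(z-c[2])/d[2]
def tri(f,p,g,q):
    c,d=ray(f,*p);e,h=ray(g,*q); s=np.linalg.lstsq(np.c_[d,-h],e-c,rcond=None)[0]
    a,b=c+d*s[0],e+h*s[1]; return (a+b)/2,np.linalg.norm(a-b)
def proj(f,X):
    x=f["R"]@np.array(X)+f["t"]; return f["fx"]*x[0]/x[2]+f["cx"],f["fy"]*x[1]/x[2]+f["cy"]
def rigid(L,W):
    L,W=np.array(L),np.array(W); l0,w0=L.mean(0),W.mean(0); H=(L-l0).T@(W-w0)
    a=np.arctan2(H[0,1]-H[1,0],H[0,0]+H[1,1]); R=np.array([[np.cos(a),-np.sin(a)],[np.sin(a),np.cos(a)]])
    return a,R,w0-R@l0,np.linalg.norm((R@L.T).T+w0-R@l0-W,axis=1)
E
python3 - <<'E'
from h import *
T=load("top0.npz");S=load("side0.npz"); np.set_printoptions(precision=4,suppress=True)
ct=lambda x,y:(105+x/5-.4,170+y/5-.4)
cs=lambda x,y:(100+x/3.6-.36,255+y/3.6-.36)
L=[(.075,.135),(.075,-.135),(-.075,-.135),(-.075,.135)]
W=[onz(T,*ct(*p),.012)[:2] for p in[(172,60),(703,238),(592,540),(50,350)]]
a,R,o,e=rigid(L,W);print("caliper",np.degrees(a),o,e)
print("post",tri(T,ct(301,139),S,cs(238,195)),onz(S,*cs(238,195),.09),onz(T,*ct(301,139),.09))
C=lambda p:R.T@(np.array(p)[:2]-o)
for n,f,c,pts in(("T",T,ct,dict(fj=[(580,220),(635,235),(548,472),(493,455)],sj=[(310,120),(386,148),(290,385),(255,375)])),("S",S,cs,dict(fj=[(495,40),(652,198),(612,230),(457,70)],sj=[(280,190),(437,380),(400,407),(290,265)],anv=[(497,125),(597,220)]))):
  for k,v in pts.items(): print(n,k,[C(onz(f,*c(*p),.045 if k!="anv" else .041)) .round(4).tolist() for p in v])
# tube
for n,f in(("T",T),("S",S)):
  img=f["color"]
  g=cv2.cvtColor(img,cv2.COLOR_RGB2GRAY)
  x0,y0,x1,y1=(320,213,365,250) if n=="T" else (298,160,335,190)
  print(n, "thr")
tt=(290+207/4-.375,200+113/4-.375);ss=(270+181/4-.375,140+132/4-.375)
ss=(270+(581-400)/4-.375,140+132/4-.375)
print("tube",tri(T,tt,S,ss),onz(T,*tt,.084),onz(S,*ss,.084))
print("rod",onz(T,290+127/4,200+257/4,.084)); print("block",onz(T,290+133/4,200+408/4,.074))
E
```

```text
caliper -8.041307276854882 [0.5534 0.1209] [0.0018 0.0022 0.0017 0.0029]
post (array([0.5998, 0.147 , 0.0947]), np.float64(0.0022694683529003944)) [0.6015 0.1455 0.09  ] [0.6018 0.1492 0.09  ]
T fj [[0.0574, -0.0829], [0.0589, -0.1088], [-0.054, -0.1098], [-0.0549, -0.0842]]
T sj [[0.0614, 0.0498], [0.0603, 0.0122], [-0.0548, 0.0122], [-0.0557, 0.0286]]
S fj [[0.0579, -0.1102], [-0.0562, -0.1082], [-0.0554, -0.085], [0.057, -0.0862]]
S sj [[0.0613, 0.0104], [-0.0556, 0.0109], [-0.0541, 0.0283], [0.0278, 0.0269]]
S anv [[0.0225, -0.0825], [-0.0457, -0.0846]]
T thr
S thr
tube (array([ 0.6072, -0.2395,  0.0848]), np.float64(0.0031086889067261786)) [ 0.6088 -0.239   0.084 ] [ 0.6061 -0.2407  0.084 ]
rod [ 0.5233 -0.2109  0.084 ]
block [ 0.4467 -0.2282  0.074 ]
```

```bash
cat >> h.py <<'E'
from scipy.spatial.transform import Rotation as Ro
def go(o,target,yaw=None):
    """delta in tool axes cm and turn deg"""
    R=Ro.from_rotvec(o["orientation"]).as_matrix()
    d=R.T@(np.array(target)-o["tcp_pos"])*100
    y=np.degrees(np.arctan2(R[1,0],R[0,0]))
    t=None if yaw is None else -((yaw-y+180)%360-180)
    tilt=np.degrees(np.arccos(-R[2,2]))
    print("t %.2f tcp"%o["clock"],np.round(o["tcp_pos"],4),"yaw %.2f tilt %.2f"%(y,tilt),"F",np.round(o["contact_force"],2),"w %.4f"%o["grip_width"],"| delta cm",np.round(d,2),"turn",t)
CA=np.radians(-8.04);CO=np.array([.5534,.1209])
def cal(x,y,z):
    c,s=np.cos(CA),np.sin(CA); return np.r_[CO+[c*x-s*y,s*x+c*y],z]
E
python3 - <<'E'
from h import *
from bench import r
go(r.get_obs(),[.607,-.240,.19],-98.04)
T=load("top0.npz")
print(onz(T,310,172,.08),onz(T,349,183,.08),onz(T,441,241,.1))
E
```

```text
t 0.10 tcp [ 0.2017 -0.6435  0.1959] yaw -72.60 tilt 0.10 F [0.29 0.01 0.02] w 0.0852 | delta cm [-26.38 -50.74   0.63] turn 25.443690133964083
[ 0.7218345  -0.15015066  0.08      ] [ 0.71304165 -0.23948286  0.08      ] [ 0.6169827  -0.44885156  0.1       ]
```

```bash
python3 -m pendant '-1.8 -3.5 0 0;-1.8 -3.5 0 0;-1.8 -3.5 0 0;-1.8 -3.5 0 0;-1.8 -3.5 0 0;-1.8 -3.5 0 0;-1.8 -3.5 0 0;-1.8 -3.5 0 0' 0
python3 -c "
from h import *
from bench import r
go(r.get_obs(),[.607,-.240,.19],-98.04)"
```

```text
clock: 0.77
tcp_pos: [0.4218, -0.4227, 0.1903]
orientation: [2.506, -1.885, -0.015]
contact_force: [0.0, -1.4, -0.3]
grip_width: 0.0857
t 0.77 tcp [ 0.4218 -0.4227  0.1903] yaw -73.90 tilt 0.64 F [ 0.03 -1.44 -0.32] w 0.0857 | delta cm [-12.42 -22.86  -0.14] turn 24.135364999139966
```

```bash
python3 -m pendant '-1.8 -3.4 0 0;-1.8 -3.4 0 0;-1.8 -3.4 0 0;-1.8 -3.4 0 0;-1.8 -3.4 0 0;0 0 0 6;0 0 0 6;0 0 0 6' 
python3 -c "
from h import *
from bench import r
go(r.get_obs(),[.607,-.240,.15],-98.04)"
```

```text
clock: 1.43
tcp_pos: [0.5729, -0.266, 0.1856]
orientation: [2.194, -2.247, -0.025]
contact_force: [-0.0, 0.6, -0.1]
grip_width: 0.0856
t 1.43 tcp [ 0.5729 -0.266   0.1856] yaw -91.38 tilt 0.91 F [-0.03  0.57 -0.13] w 0.0856 | delta cm [-2.64 -3.39  3.54] turn 6.664982011493919
```

```bash
python3 -m pendant '0 0 0 6.5;0 0 0 0;-1.4 -1.6 0.5 0;-1.4 -1.6 0 0;0 0 0 0' 
python3 -c "
from h import *
from bench import r
go(r.get_obs(),[.607,-.240,.051],-98.04)"
```

```text
clock: 1.85
tcp_pos: [0.608, -0.2415, 0.1781]
orientation: [2.06, -2.365, -0.03]
contact_force: [-0.3, -0.4, 0.4]
grip_width: 0.085
t 1.85 tcp [ 0.608  -0.2415  0.1781] yaw -97.88 tilt 1.12 F [-0.26 -0.44  0.38] w 0.0850 | delta cm [-0.03 -0.11 12.71] turn 0.15552737647612958
```

```bash
python3 -m pendant '0 -0.1 2 0;0 0 2 0;0 0 2 0;0 0 2 0;0 0 1 0;0 0 0 0;0 0 0 0' 
python3 -c "
from h import *
from bench import r
import cv2
o=r.get_obs();go(o,[.607,-.240,.051],-98.04)
for n in('top','side'):
  f=r.grab_frame(n); np.savez(n+'1.npz',**f)
  cv2.imwrite('pics/'+n+'1.png',f['color'][:,:,::-1])
a=cv2.imread('pics/top1.png')[150:320,250:440];b=cv2.imread('pics/side1.png')[90:260,230:420]
cv2.imwrite('pics/c1.png',cv2.resize(np.hstack([a,b]),None,fx=2.1,fy=2.1,interpolation=2))
"
```

```text
clock: 2.43
tcp_pos: [0.6064, -0.2426, 0.0846]
orientation: [2.082, -2.344, -0.029]
contact_force: [0.9, -0.1, -0.3]
grip_width: 0.0856
t 2.43 tcp [ 0.6064 -0.2426  0.0846] yaw -96.76 tilt 1.13 F [ 0.87 -0.11 -0.29] w 0.0856 | delta cm [-0.24 -0.09  3.36] turn 1.2777512186746378
```

View pics/c1.png

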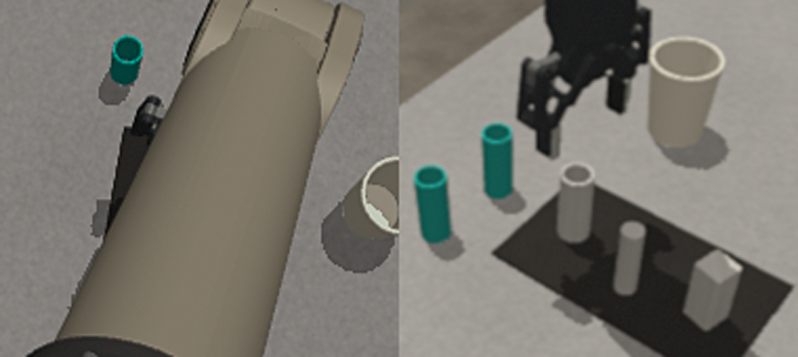

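```bash
python3 -c "
from h import *
from bench import r
o=r.get_obs();f=load('side1.npz');go(o,[.607,-.240,.051],-98.04)
R=Ro.from_rotvec(o['orientation']).as_matrix()
for d in(-.043,0,.043):
  X=o['tcp_pos']+R@[d,0,-.013]; u,v=proj(f,X); print(X,(u,v),((u-230)*2.1+399,(v-90)*2.1))
"
```

```text
t 2.53 tcp [ 0.607  -0.2428  0.0855] yaw -96.81 tilt 1.04 F [-0.24  0.76 -0.22] w 0.0856 | delta cm [-0.25 -0.02  3.45] turn 1.2345689586282447
[ 0.61229306 -0.20020096  0.09881458] (np.float64(300.4998882220859), np.float64(176.69117565358744)) (np.float64(547.0497652663803), np.float64(182.05146887253363))
[ 0.60719778 -0.24289682  0.09849446] (np.float64(315.46793372606135), np.float64(166.41149469200738)) (np.float64(578.4826608247288), np.float64(160.4641388532155))
[ 0.60210251 -0.28559267  0.09817434] (np.float64(329.67669660583965), np.float64(156.6532701312877)) (np.float64(608.3210628722633), np.float64(139.9718672757042))
```

```bash
python3 -c "
from h import *
from bench import r
import cv2
f=r.grab_frame('side'); go(r.get_obs(),[.607,-.24,.051],-98.04)
im=f['color'][:,:,::-1].copy()
cv2.imwrite('pics/c2.png',cv2.resize(im[70:220,270:400],None,fx=4,fy=4,interpolation=2))
"
```

```text
t 2.58 tcp [ 0.6075 -0.2427  0.0859] yaw -96.80 tilt 0.98 F [ 0.33 -0.6  -0.59] w 0.0851 | delta cm [-0.24  0.03  3.49] turn 1.236088573892232
```

View pics/c2.png

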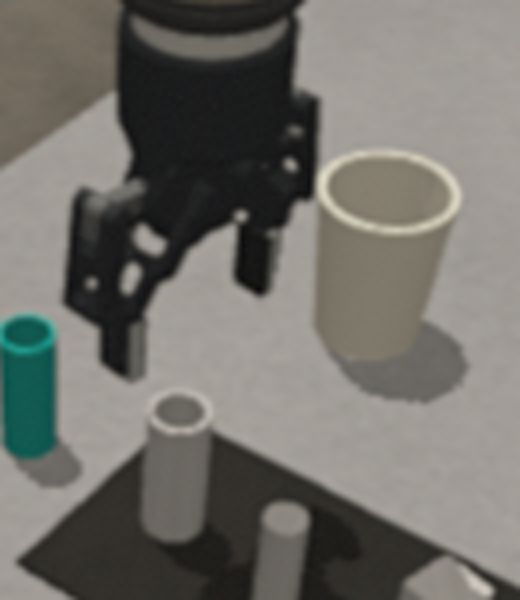

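```bash
python3 -c "
from h import *
T=load('top1.npz');S=load('side1.npz')
print(proj(T,[.6123,-.2002,.0988]),proj(T,[.6136,-.186,.12]),onz(S,318,153,.0985),[proj(S,[.607,-.243,z]) for z in(.1,.12,.13,.14)])
im=T['color'][:,:,::-1]
cv2.imwrite('pics/c3.png',cv2.resize(im[140:290,260:420],None,fx=4,fy=4,interpolation=2))
"
```

```text
(np.float64(324.53247493834226), np.float64(221.54106751178327)) (np.float64(318.8180474304492), np.float64(217.5060233921528)) [ 0.62732843 -0.27995328  0.0985    ] [(np.float64(315.6196555385815), np.float64(165.85565662087507)), (np.float64(316.17054641907424), np.float64(158.1309343960927)), (np.float64(316.4539372063674), np.float64(154.15716174815125)), (np.float64(316.7428305913854), np.float64(150.10623037342015))]
```

View pics/c3.png

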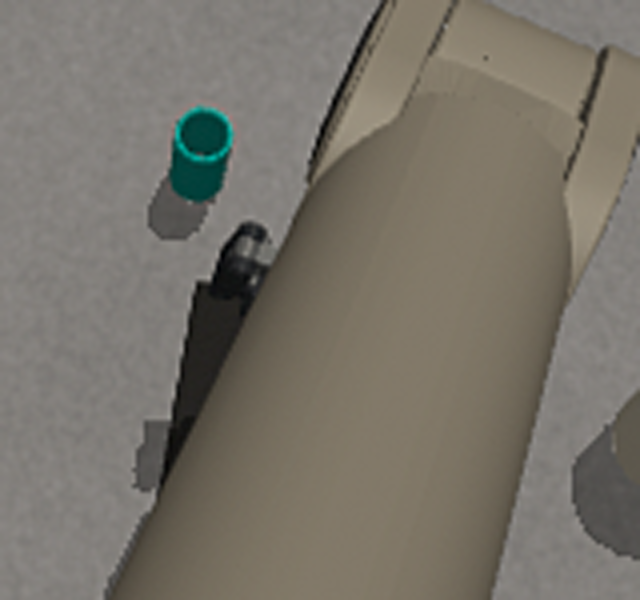

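```bash
python3 -c "
from h import *
T=load('top1.npz');S=load('side1.npz')
for p,q in(((240,230),(95,190)),((240,290),(80,190)),((228,290),(70,300)),((245,250),(110,190))):
  print(tri(T,(260+p[0]/4,140+p[1]/4),S,(270+q[0]/4,70+q[1]/4)))
from bench import r
o=r.get_obs();print(o['joints'],o['orientation'])
"
```

```text
(array([ 0.61815603, -0.17871777,  0.24508411]), np.float64(0.005817835627570607))
(array([ 0.60421451, -0.17589061,  0.24767752]), np.float64(0.026078803461540075))
(array([ 0.6139056 , -0.17454079,  0.18878305]), np.float64(0.016916079479821964))
(array([ 0.61066175, -0.18176691,  0.24600316]), np.float64(0.0023459055099413896))
[ 0.3354362   0.56622736 -0.06730955  1.68255165  0.03965903  0.91066043
 -1.43576537] [ 2.0825176  -2.34562366 -0.02575518]
```

```bash
python3 -m pendant '-0.2 0 1 1;0 0 1 0;0 0 1 0;0 0 0.5 0;0 0 0 0;0 0 0 0' 
python3 -c "
from h import *
from bench import r
import cv2
f=r.grab_frame('side'); go(r.get_obs(),[.607,-.24,.051],-98.04);np.savez('side2.npz',**f)
im=f['color'][:,:,::-1].copy()
cv2.imwrite('pics/c4.png',cv2.resize(im[70:220,270:400],None,fx=4,fy=4,interpolation=2))
"
```

```text
clock: 3.08
tcp_pos: [0.6093, -0.2406, 0.0502]
orientation: [2.063, -2.367, -0.019]
contact_force: [0.3, 0.1, 0.3]
grip_width: 0.0856
t 3.13 tcp [ 0.6092 -0.2406  0.0502] yaw -97.85 tilt 0.71 F [0.03 0.25 0.38] w 0.0850 | delta cm [-0.02  0.23 -0.08] turn 0.1866230661360646
```

View pics/c4.png

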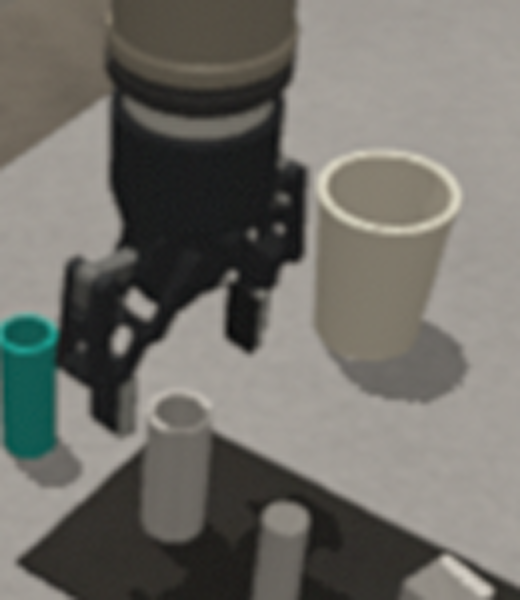

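The side view shows the fingertips (crop (115,432) and (247,348)) about 33 mm higher than the reported TCP z implies. The horizontal position agrees. I'll descend in small guarded steps, trusting the picture.

```bash
python3 -m pendant '0 0.2 0.5 0;0 0 0.5 0;0 0 0.5 0;0 0 0 0;0 0 0 0' 
python3 -c "
from h import *
from bench import r
import cv2
f=r.grab_frame('side'); go(r.get_obs(),[.607,-.24,.02],-98.04);np.savez('side2.npz',**f)
im=f['color'][:,:,::-1].copy()
cv2.imwrite('pics/c5.png',cv2.resize(im[70:220,270:400],None,fx=4,fy=4,interpolation=2))
"
```

```text
clock: 3.55
tcp_pos: [0.6074, -0.2404, 0.0343]
orientation: [2.063, -2.367, -0.017]
contact_force: [0.0, 0.2, -1.1]
grip_width: 0.0853
t 3.60 tcp [ 0.6072 -0.2404  0.0342] yaw -97.86 tilt 0.66 F [ 0.33 -0.31 -0.49] w 0.0855 | delta cm [-0.02  0.01  1.42] turn 0.1846931255402069
```

View pics/c5.png

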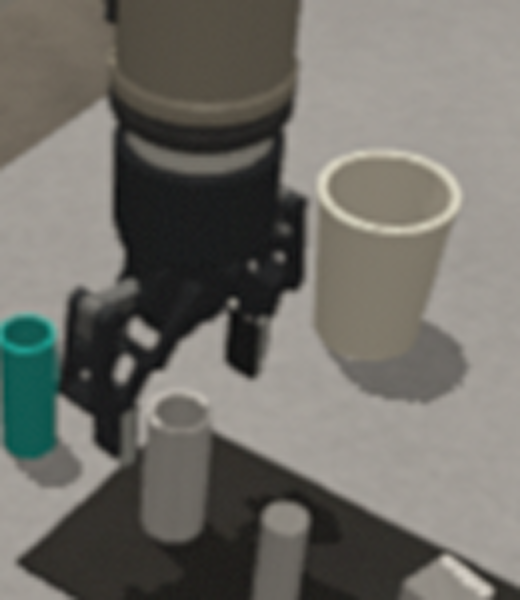

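```bash
python3 -m pendant '0 0 0.5 0;0 0 0.5 0;0 0 0.4 0;0 0 0 0;0 0 0 0' 
python3 -m pendant '0 0 0 0;0 0 0 0;0 0 0 0;0 0 0 0;0 0 0 0;0 0 0 0;0 0 0 0' 255 25
python3 -c "
from h import *
from bench import r
import cv2
f=r.grab_frame('side'); go(r.get_obs(),[.607,-.24,.02],-98.04);np.savez('side2.npz',**f)
im=f['color'][:,:,::-1].copy()
cv2.imwrite('pics/c6.png',cv2.resize(im[70:220,270:400],None,fx=4,fy=4,interpolation=2))
"
```

```text
clock: 4.02
tcp_pos: [0.6075, -0.2404, 0.0191]
orientation: [2.063, -2.367, -0.017]
contact_force: [0.2, 0.1, -0.1]
grip_width: 0.0856
clock: 4.6
tcp_pos: [0.6076, -0.2404, 0.0194]
orientation: [2.063, -2.367, -0.017]
contact_force: [0.3, -0.2, -0.7]
grip_width: 0.0332
t 4.65 tcp [ 0.6076 -0.2404  0.0194] yaw -97.85 tilt 0.60 F [ 0.52 -0.5  -0.69] w 0.0333 | delta cm [-0.03  0.07 -0.06] turn 0.18741022112698147
```

View pics/c6.png

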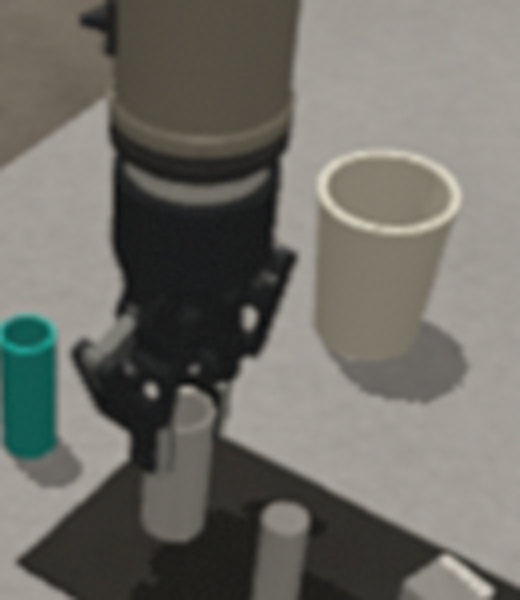

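Gripped: the grip width is 33.2 mm, matching the tube's diameter. Lifting.

```bash
python3 -m pendant '0 0 -1 0;0 0 -2 0;0 0 -2.5 0;0 0 -2.5 0;0 0 -2.5 0;0 0 -1.5 0;0 0 0 0;0 0 0 0' 
python3 -c "
from h import *
from bench import r
import cv2
go(r.get_obs(),cal(-.005,-.0395,.14),-98.04)
f=r.grab_frame('side'); np.savez('side2.npz',**f)
im=f['color'][:,:,::-1].copy()
cv2.imwrite('pics/c7.png',cv2.resize(im[20:220,240:400],None,fx=3,fy=3,interpolation=2))
"
```

```text
clock: 5.32
tcp_pos: [0.6062, -0.2406, 0.146]
orientation: [2.061, -2.365, -0.023]
contact_force: [-0.1, -0.3, -2.2]
grip_width: 0.0328
t 5.32 tcp [ 0.6062 -0.2406  0.146 ] yaw -97.85 tilt 0.88 F [-0.07 -0.28 -2.24] w 0.0328 | delta cm [-31.14  10.67   0.95] turn 0.18700501995209606
```

View pics/c7.png

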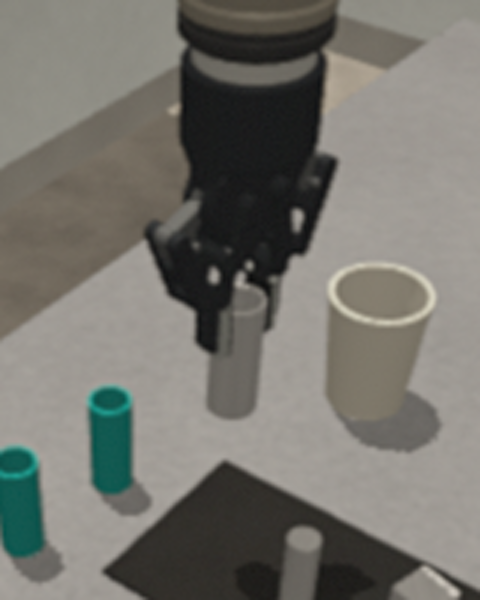

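```bash
python3 -m pendant '-2 0.7 0 0;-3 1 0 0;-3 1 0 0;-3 1 0 0;-3 1 0 0;-3 1 0 0;-3 1 0 0;-3 1 0 0' 
python3 -c "
from h import *
from bench import r
go(r.get_obs(),cal(-.005,-.0395,.14),-98.04)"
```

```text
clock: 6.03
tcp_pos: [0.553, -0.0044, 0.1359]
orientation: [2.03, -2.37, -0.035]
contact_force: [-0.0, 1.0, -2.1]
grip_width: 0.033
t 6.03 tcp [ 0.553  -0.0044  0.1359] yaw -98.83 tilt 1.74 F [-0.01  1.02 -2.07] w 0.0330 | delta cm [-8.43  2.34 -0.34] turn -0.7907350781571836
```

```bash
python3 -m pendant '-2.8 0.8 0 0;-2.8 0.8 0 0;-2 0.6 0 0;0 0 0 -0.8;0 0 0 0;0 0 0 0' 
python3 -c "
from h import *
from bench import r
o=r.get_obs();go(o,cal(-.005,-.0395,.0274),-98.04);print(Ro.from_rotvec(o['orientation']).as_matrix()[:,2])"
```

```text
clock: 6.53
tcp_pos: [0.5333, 0.0872, 0.1286]
orientation: [2.058, -2.333, -0.053]
contact_force: [-0.3, -0.9, -1.8]
grip_width: 0.0327
t 6.53 tcp [0.5333 0.0872 0.1286] yaw -97.16 tilt 2.62 F [-0.26 -0.89 -1.81] w 0.0327 | delta cm [ 0.35 -1.47 10.06] turn 0.8760092540873359
[-0.04533734  0.00536602 -0.99895732]
```

```bash
python3 -m pendant '0.3 -0.7 0.5 0.8;0 -0.6 1 0;0 -0.1 1 0;0 0 1 0;0 0 1 0;0 0 0 0;0 0 0 0' 
python3 -c "
from h import *
from bench import r
o=r.get_obs();go(o,cal(-.005,-.0395,.0274),-98.04);print(Ro.from_rotvec(o['orientation']).as_matrix()[:,2])
f=r.grab_frame('side'); np.savez('side3.npz',**f);im=f['color'][:,:,::-1]
cv2.imwrite('pics/s3.png',cv2.resize(im[200:420,90:330],None,fx=2.6,fy=2.6,interpolation=2))"
```

```text
clock: 7.12
tcp_pos: [0.5454, 0.0743, 0.0747]
orientation: [2.023, -2.355, -0.053]
contact_force: [-0.9, 0.2, -2.6]
grip_width: 0.033
t 7.12 tcp [0.5454 0.0743 0.0747] yaw -98.67 tilt 2.86 F [-0.92  0.22 -2.57] w 0.0330 | delta cm [-0.79  0.13  4.73] turn -0.6254623389476706
[-0.04989538  0.00198249 -0.99875248]
```

View pics/s3.png

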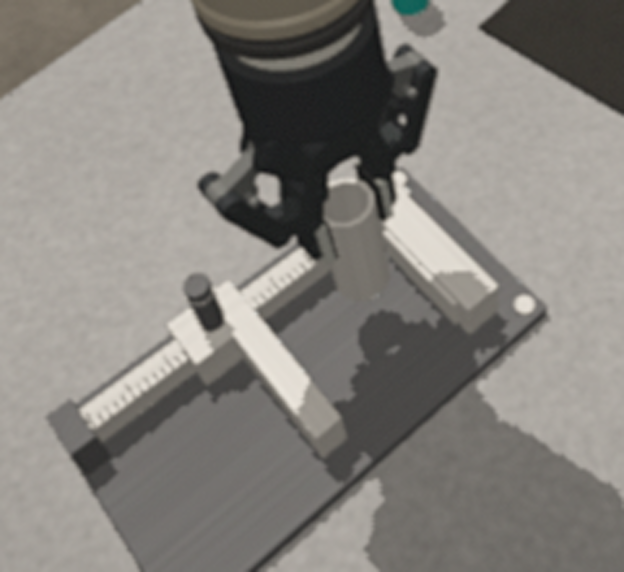

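```bash
python3 -m pendant '-0.4 0 0.5 -0.6;-0.3 0 0.8 0;0 0 0.8 0;0 0 0.8 0;0 0 0.5 0;0 0 0 0;0 0 0 0' 
python3 -c "
from h import *
from bench import r
o=r.get_obs();go(o,cal(-.005,-.0395,.0274),-98.04);print(Ro.from_rotvec(o['orientation']).as_matrix()[:,2])
f=r.grab_frame('side'); np.savez('side3.npz',**f);im=f['color'][:,:,::-1]
cv2.imwrite('pics/s4.png',cv2.resize(im[200:420,90:330],None,fx=2.6,fy=2.6,interpolation=2))
for x,y in((-.005,-.0395),(-.005,-.056),(-.005,-.023),(-.0215,-.0395)):
  p=proj(f,cal(x,y,.012));print(((p[0]-90)*2.6,(p[1]-200)*2.6))
"
```

```text
clock: 7.75
tcp_pos: [0.5449, 0.0834, 0.038]
orientation: [2.04, -2.343, -0.053]
contact_force: [-0.1, -0.3, -2.6]
grip_width: 0.033
t 7.75 tcp [0.5449 0.0834 0.038 ] yaw -97.89 tilt 2.77 F [-0.13 -0.26 -2.55] w 0.0330 | delta cm [0.12 0.13 1.07] turn 0.1455438023229192
[-0.04833259  0.00274985 -0.99882751]
(np.float64(362.36229428761914), np.float64(324.69305115033524))
(np.float64(382.70712971883967), np.float64(308.15311126752795))
(np.float64(341.53803123854976), np.float64(341.62275599360095))
(np.float64(378.58770063898294), np.float64(342.6385640739412))
```

View pics/s4.png

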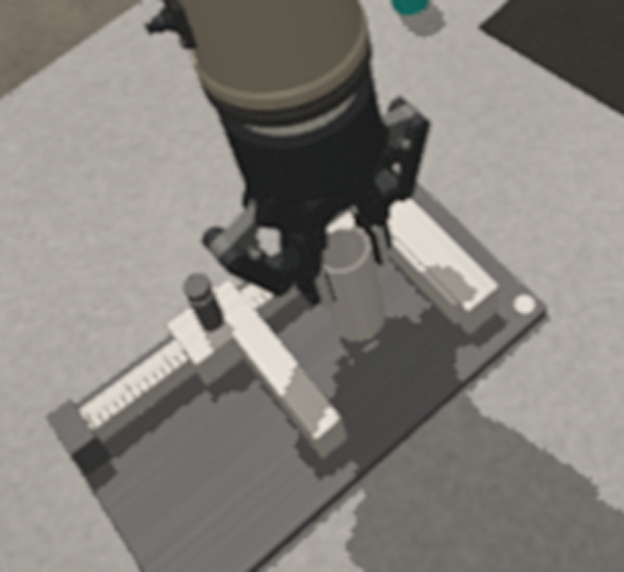

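```bash
python3 -m pendant '0.1 0.2 0.4 0;0 0.1 0.3 0;0 0 0.2 0;0 0 0 0;0 0 0 0' 
python3 -c "
from h import *
from bench import r
o=r.get_obs();go(o,cal(-.005,-.0395,.0274),-98.04)"
```

```text
clock: 8.22
tcp_pos: [0.5417, 0.0825, 0.0292]
orientation: [2.04, -2.344, -0.051]
contact_force: [0.2, -0.2, -2.5]
grip_width: 0.0331
t 8.22 tcp [0.5417 0.0825 0.0292] yaw -97.93 tilt 2.68 F [ 0.18 -0.17 -2.45] w 0.0331 | delta cm [-0.02 -0.13  0.17] turn 0.10769992818910623
```

```bash
python3 -m pendant '0 0 0.1 0;0 0 0.1 0;0 0 0 0'; python3 -m pendant '0 0 0.1 0;0 0 0 0' 
```

```text
clock: 8.47
tcp_pos: [0.5421, 0.0825, 0.0277]
orientation: [2.04, -2.345, -0.05]
contact_force: [-0.5, -0.5, -0.2]
grip_width: 0.033
clock: 8.63
tcp_pos: [0.5425, 0.0826, 0.0278]
orientation: [2.041, -2.346, -0.05]
contact_force: [1.0, -0.2, -2.1]
grip_width: 0.0329
```

```bash
python3 -m pendant '0 0 0.1 0;0 0 0.1 0;0 0 0 0'; python3 -m pendant '0 0 0.1 0;0 0 0 0'; python3 -m pendant '0 0 0.1 0;0 0 0 0' 
```

```text
clock: 8.88
tcp_pos: [0.5434, 0.0827, 0.0278]
orientation: [2.041, -2.347, -0.048]
contact_force: [0.7, -0.7, -1.7]
grip_width: 0.033
clock: 9.05
tcp_pos: [0.544, 0.0829, 0.0276]
orientation: [2.042, -2.348, -0.047]
contact_force: [-1.5, -1.1, 1.5]
grip_width: 0.0325
clock: 9.22
tcp_pos: [0.5441, 0.0828, 0.0276]
orientation: [2.042, -2.348, -0.046]
contact_force: [-1.3, 0.0, 0.7]
grip_width: 0.0326
```

```bash
python3 -m pendant '0 0 0 0;0 0 0 0;0 0 0 0;0 0 0 0;0 0 0 0' 95
python3 -c "
from h import *
from bench import r
o=r.get_obs();go(o,cal(-.005,-.0395,.0274),-98.04)
f=r.grab_frame('side'); np.savez('side3.npz',**f);im=f['color'][:,:,::-1]
cv2.imwrite('pics/s5.png',cv2.resize(im[200:420,90:330],None,fx=2.6,fy=2.6,interpolation=2))
"
```

```text
clock: 9.63
tcp_pos: [0.5447, 0.0831, 0.0269]
orientation: [2.043, -2.349, -0.046]
contact_force: [0.1, 0.3, -0.0]
grip_width: 0.0537
t 9.63 tcp [0.5447 0.0831 0.0269] yaw -97.98 tilt 2.34 F [ 0.15  0.32 -0.05] w 0.0537 | delta cm [ 0.08  0.17 -0.05] turn 0.05877427465986784
```

View pics/s5.png

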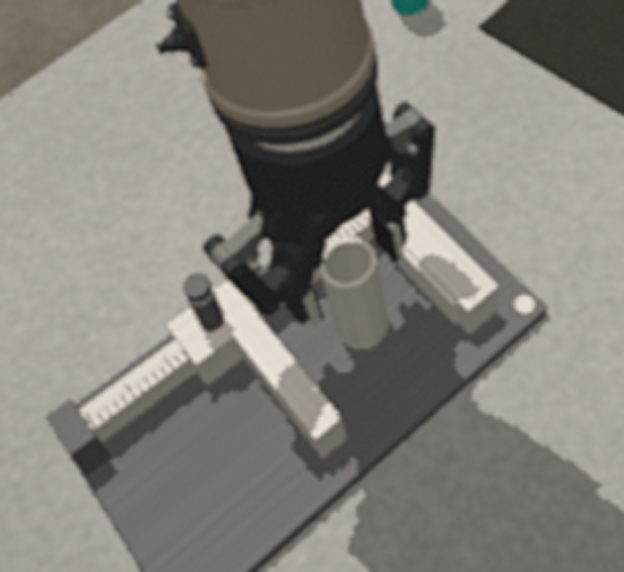

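```bash
python3 -m pendant '0 0 -1 0;0 0 -1.5 0;0 0 -2 0;0 0 -2 0;0 0 -2 0;0 0 -2 0;0 0 0 0'
python3 -c "
from h import *
from bench import r
o=r.get_obs();go(o,cal(.045,.0335,.13),-98.04)
f=r.grab_frame('side'); np.savez('side3.npz',**f);im=f['color'][:,:,::-1]
cv2.imwrite('pics/s6.png',cv2.resize(im[200:420,90:330],None,fx=2.6,fy=2.6,interpolation=2))
f=r.grab_frame('top');im=f['color'][:,:,::-1];cv2.imwrite('pics/t6.png',cv2.resize(im[140:300,90:280],None,fx=3.2,fy=3.2,interpolation=2))
"
```

```text
clock: 10.27
tcp_pos: [0.5481, 0.0828, 0.1386]
orientation: [2.042, -2.347, -0.049]
contact_force: [0.8, 0.9, 0.9]
grip_width: 0.0536
t 10.27 tcp [0.5481 0.0828 0.1386] yaw -97.95 tilt 2.51 F [0.85 0.9  0.87] w 0.0536 | delta cm [-7.2  -4.54  0.64] turn 0.0926424963128909
```

View pics/s6.png

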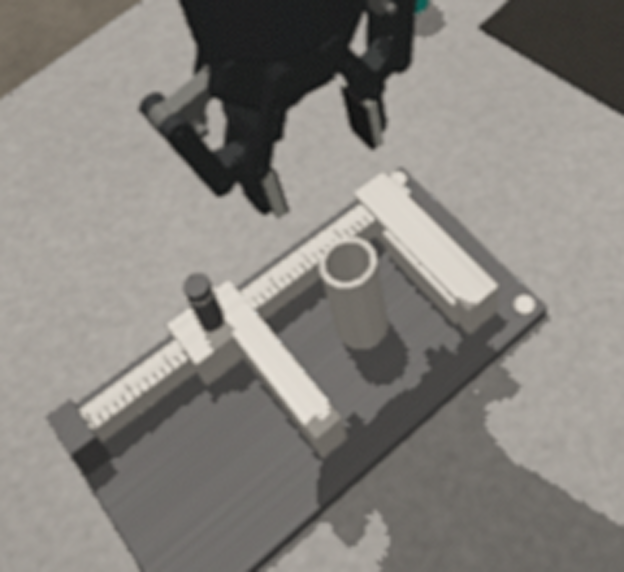

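View pics/t6.png

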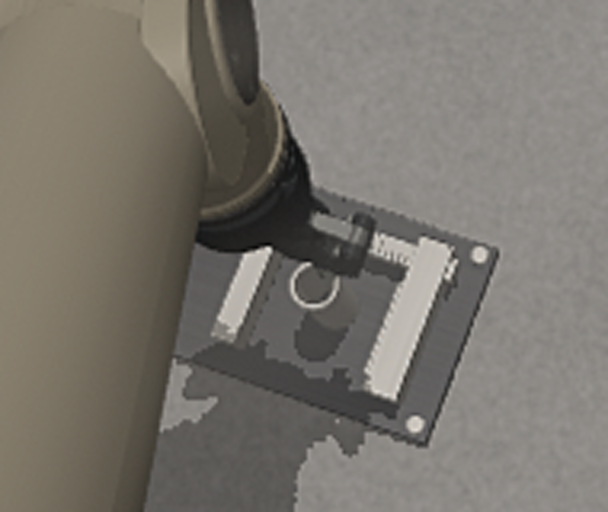

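```bash
python3 -m pendant '-1.2 -0.75 0 0;-1.2 -0.75 0 0;-1.2 -0.75 0 0;-1.2 -0.75 0 0;-1.2 -0.75 0 0;-1.2 -0.75 0 0;0 0 0 0'
python3 -c "
from h import *
from bench import r
o=r.get_obs();go(o,cal(.045,.0335,.13),-98.04)
T=load('top0.npz');S=load('side0.npz')
P,e=tri(T,(188.1,229.4),S,(223.8,300.8));print(P,e)
c,s=np.cos(CA),np.sin(CA);d=P[:2]-CO;print('tube cal',c*d[0]+s*d[1],-s*d[0]+c*d[1])
f=r.grab_frame('side'); np.savez('side3.npz',**f);im=f['color'][:,:,::-1]
cv2.imwrite('pics/s7.png',cv2.resize(im[150:400,70:310],None,fx=2.4,fy=2.4,interpolation=2))
"
```

```text
clock: 10.95
tcp_pos: [0.5987, 0.15, 0.1259]
orientation: [2.031, -2.336, -0.06]
contact_force: [0.5, 0.2, 0.5]
grip_width: 0.0536
t 10.95 tcp [0.5987 0.15   0.1259] yaw -97.96 tilt 3.40 F [0.52 0.19 0.47] w 0.0536 | delta cm [ 0.17 -0.4  -0.43] turn 0.0776554510843539
[0.54217201 0.08271693 0.09205541] 0.0004324155906265642
tube cal -0.005777176111492469 -0.03937815229330989
```

View pics/s7.png

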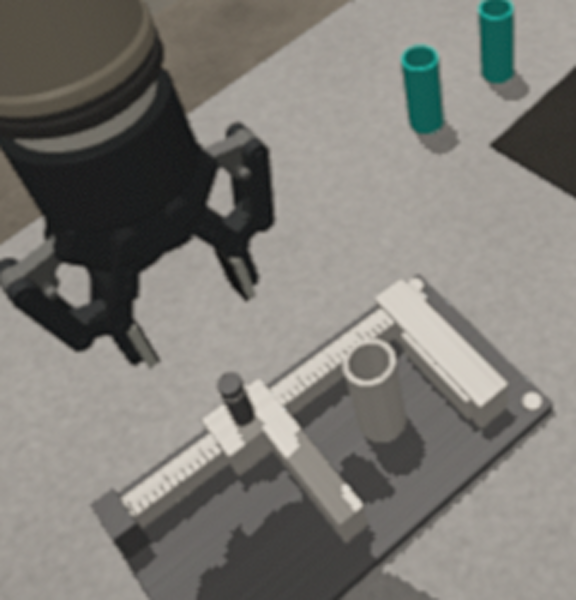

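```bash
python3 -c "
from h import *
from bench import r
o=r.get_obs();S=load('side3.npz');R=Ro.from_rotvec(o['orientation']).as_matrix()
c,d=ray(S,151.7,287.5);z=-R[:,2];s=np.linalg.lstsq(np.c_[d,-z],o['tcp_pos']-c,rcond=None)[0];print(s[1],c+d*s[0],o['tcp_pos']+z*s[1])
go(o,cal(.045,.0335,.04),-98.04)
"
```

```text
0.03276435490438026 [0.60040142 0.15099316 0.15827084] [0.59971299 0.14874322 0.15831649]
t 11.00 tcp [0.5977 0.1487 0.1256] yaw -97.99 tilt 3.48 F [-0.18 -0.07  0.36] w 0.0533 | delta cm [-0.06 -1.01  8.52] turn 0.05014849471169214
```

```bash
cat >> h.py <<'E'
def tip(o,target,off=.033):
    R=Ro.from_rotvec(o["orientation"]).as_matrix(); p=o["tcp_pos"]-off*R[:,2]
    print("tip",p.round(4),"delta cm",(R.T@(np.array(target)-p)*100).round(2))
E
python3 -m pendant '0 -0.4 1 0;0 -0.4 1 0;0 0 1 0;0 0 1 0;0 0 1 0;0 0 0 0'
python3 -c "
from h import *
from bench import r
o=r.get_obs();go(o,cal(.045,.0335,.04),-98.04);tip(o,[.602,.1475,.064])
f=r.grab_frame('side'); np.savez('side3.npz',**f);im=f['color'][:,:,::-1]
cv2.imwrite('pics/s8.png',cv2.resize(im[150:400,70:310],None,fx=2.4,fy=2.4,interpolation=2))
"
```

```text
clock: 11.5
tcp_pos: [0.5997, 0.1433, 0.0668]
orientation: [2.022, -2.332, -0.062]
contact_force: [-0.4, 0.2, 0.3]
grip_width: 0.0533
t 11.50 tcp [0.5997 0.1433 0.0668] yaw -98.12 tilt 3.85 F [-0.36  0.22  0.26] w 0.0533 | delta cm [-0.52 -0.41  2.65] turn -0.08159536640783926
tip [0.6019 0.1435 0.0998] delta cm [-0.45 -0.19  3.56]
```

View pics/s8.png

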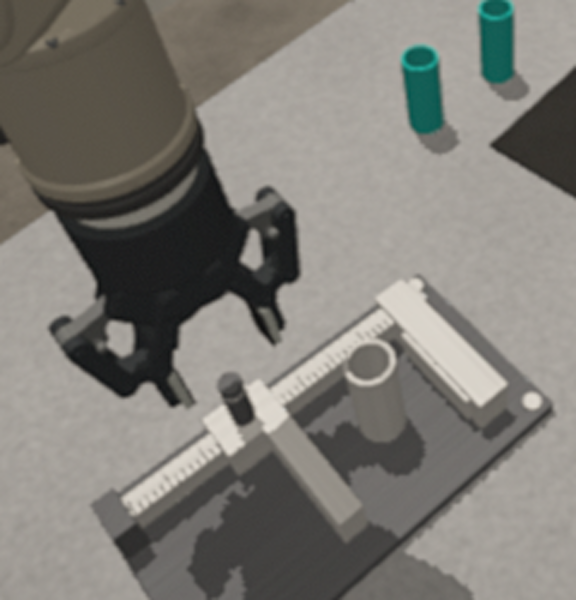

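```bash
python3 -m pendant '-0.4 -0.2 0.6 0;-0.1 0 0.7 0;0 -0.1 0.7 0;0 0 0.6 0;0 0 0.5 0;0 0 0 0'
python3 -c "
from h import *
from bench import r
o=r.get_obs();go(o,cal(.045,.0335,.04),-98.04);tip(o,[.602,.1475,.064])
f=r.grab_frame('side'); np.savez('side3.npz',**f);im=f['color'][:,:,::-1]
cv2.imwrite('pics/s9.png',cv2.resize(im[200:400,90:290],None,fx=3,fy=3,interpolation=2))
"
```

```text
clock: 12.05
tcp_pos: [0.6029, 0.1487, 0.0345]
orientation: [2.024, -2.335, -0.06]
contact_force: [0.2, -0.9, -0.4]
grip_width: 0.0534
t 12.05 tcp [0.6029 0.1487 0.0345] yaw -98.13 tilt 3.66 F [ 0.18 -0.91 -0.37] w 0.0534 | delta cm [ 0.1   0.05 -0.54] turn -0.08860958447127132
tip [0.605  0.1488 0.0675] delta cm [0.17 0.26 0.37]
```

View pics/s9.png

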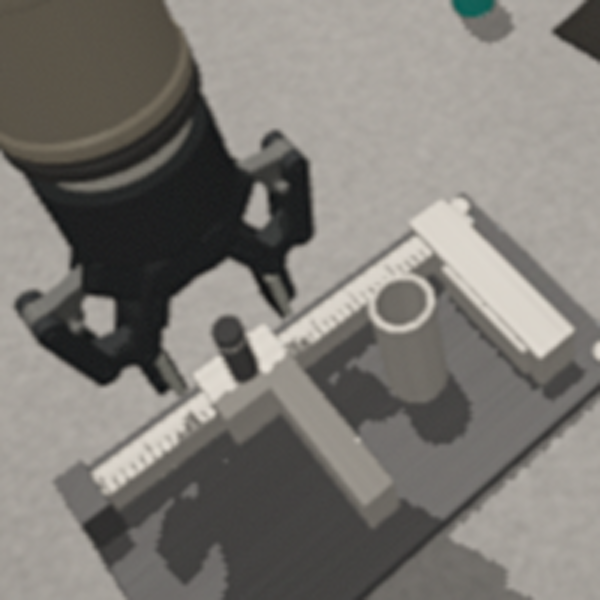

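```bash
python3 -m pendant '0.1 0.25 0.3 0;0 0 0 0;0 0 0 0'; python3 -m pendant '0 0 0 0;0 0 0 0;0 0 0 0;0 0 0 0;0 0 0 0;0 0 0 0' 255 20
python3 -c "
from h import *
from bench import r
o=r.get_obs();go(o,cal(.045,.0335,.04),-98.04);tip(o,[.602,.1475,.064])
f=r.grab_frame('side'); np.savez('side3.npz',**f);im=f['color'][:,:,::-1]
cv2.imwrite('pics/s10.png',cv2.resize(im[200:400,90:290],None,fx=3,fy=3,interpolation=2))
"
```

```text
clock: 12.35
tcp_pos: [0.6006, 0.1482, 0.0324]
orientation: [2.025, -2.336, -0.059]
contact_force: [0.0, -0.4, 0.4]
grip_width: 0.0539
clock: 12.85
tcp_pos: [0.6009, 0.148, 0.0333]
orientation: [2.025, -2.337, -0.058]
contact_force: [0.7, 0.1, 0.1]
grip_width: 0.015
t 12.85 tcp [0.6009 0.148  0.0333] yaw -98.17 tilt 3.52 F [0.71 0.05 0.05] w 0.0150 | delta cm [ 0.   -0.13 -0.68] turn -0.12669832843999984
tip [0.6029 0.1481 0.0662] delta cm [0.07 0.07 0.23]
```

View pics/s10.png

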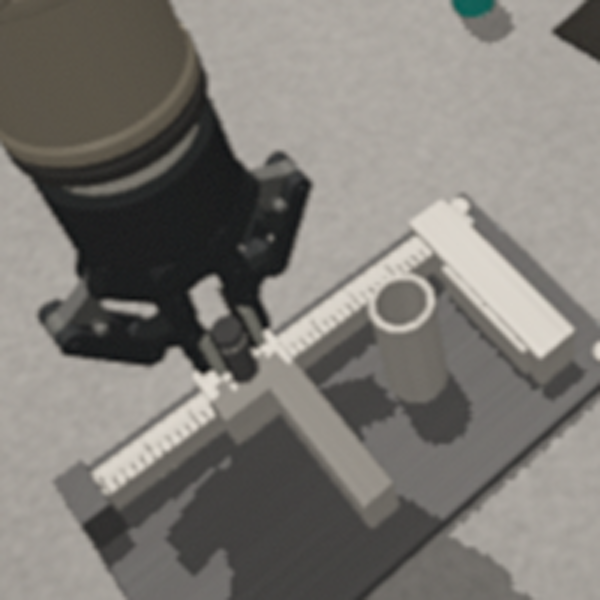

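```bash
python3 -m pendant '0.3 0 0 0;0.4 0 0 0;0.4 0 0 0;0.4 0 0 0;0.4 0 0 0;0 0 0 0'
python3 -c "
from h import *
from bench import r
o=r.get_obs();go(o,cal(.045,.0335-.052,.0333),-98.04)
"
```

```text
clock: 13.4
tcp_pos: [0.5985, 0.1312, 0.0333]
orientation: [2.031, -2.338, -0.062]
contact_force: [-0.5, 1.3, -0.8]
grip_width: 0.015
t 13.40 tcp [0.5985 0.1312 0.0333] yaw -98.04 tilt 3.40 F [-0.54  1.33 -0.77] w 0.0150 | delta cm [ 3.5  -0.18  0.02] turn -0.00336882588987919
```

```bash
python3 -m pendant '0.3 0 0 0;0.4 0 0 0;0.4 0 0 0;0.3 -0.05 0 0;0.2 -0.05 0 0;0 0 0 0'
python3 -c "
from h import *
from bench import r
o=r.get_obs();go(o,cal(.045,.0335-.052,.0333),-98.04)
f=r.grab_frame('side'); np.savez('side3.npz',**f);im=f['color'][:,:,::-1]
cv2.imwrite('pics/s11.png',cv2.resize(im[200:400,90:290],None,fx=3,fy=3,interpolation=2))
"
```

```text
clock: 13.9
tcp_pos: [0.5959, 0.1139, 0.0333]
orientation: [2.03, -2.338, -0.064]
contact_force: [1.4, 2.6, -0.9]
grip_width: 0.0152
t 13.90 tcp [0.5959 0.1139 0.0333] yaw -98.06 tilt 3.51 F [ 1.38  2.65 -0.93] w 0.0152 | delta cm [ 1.75 -0.19  0.  ] turn -0.01826992421729301
```

View pics/s11.png

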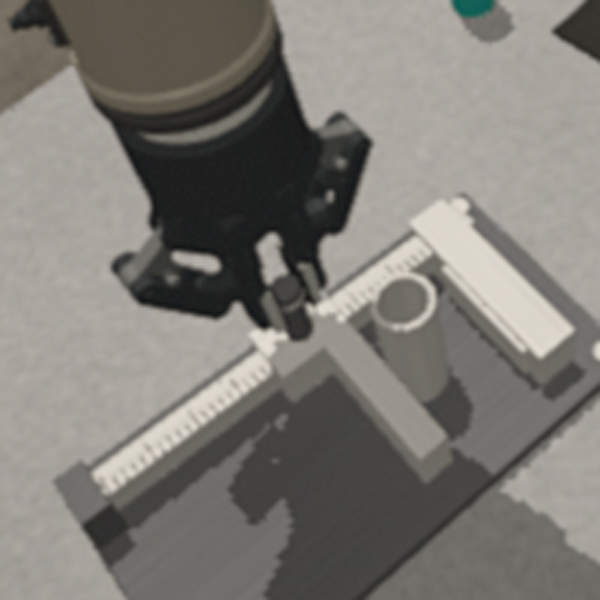

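```bash
for i in 1; do :; done; python3 -m pendant '0.2 0 0 0;0.2 -0.03 0 0;0.2 -0.03 0 0;0.2 0 0 0;0.2 0 0 0;0.2 0 0 0;0 0 0 0'
python3 -c "
from h import *
from bench import r
o=r.get_obs();go(o,cal(.045,.0335-.057,.0333),-98.04)
"
```

```text
clock: 14.53
tcp_pos: [0.5945, 0.1034, 0.0333]
orientation: [2.033, -2.336, -0.067]
contact_force: [-0.5, 2.3, -0.5]
grip_width: 0.0155
t 14.53 tcp [0.5945 0.1034 0.0333] yaw -97.93 tilt 3.52 F [-0.48  2.28 -0.45] w 0.0155 | delta cm [ 1.19 -0.19 -0.  ] turn 0.10764750854644944
```

```bash
python3 -m pendant '0.15 0 0 0;0.15 -0.03 0 0;0.15 -0.03 0 0;0.15 0 0 0;0.15 0 0 0;0 0 0 0'
python3 -c "
from h import *
from bench import r
o=r.get_obs();go(o,cal(.045,.0335-.057,.0333),-98.04)
f=r.grab_frame('side'); np.savez('side3.npz',**f);im=f['color'][:,:,::-1]
cv2.imwrite('pics/s12.png',cv2.resize(im[230:380,150:300],None,fx=4,fy=4,interpolation=2))
"
```

```text
clock: 15.03
tcp_pos: [0.5932, 0.095, 0.0333]
orientation: [2.032, -2.335, -0.068]
contact_force: [-1.3, 3.1, -0.7]
grip_width: 0.0152
t 15.03 tcp [0.5932 0.095  0.0333] yaw -97.93 tilt 3.60 F [-1.32  3.12 -0.67] w 0.0152 | delta cm [ 0.35 -0.19 -0.01] turn 0.1101353594994805
```

View pics/s12.png

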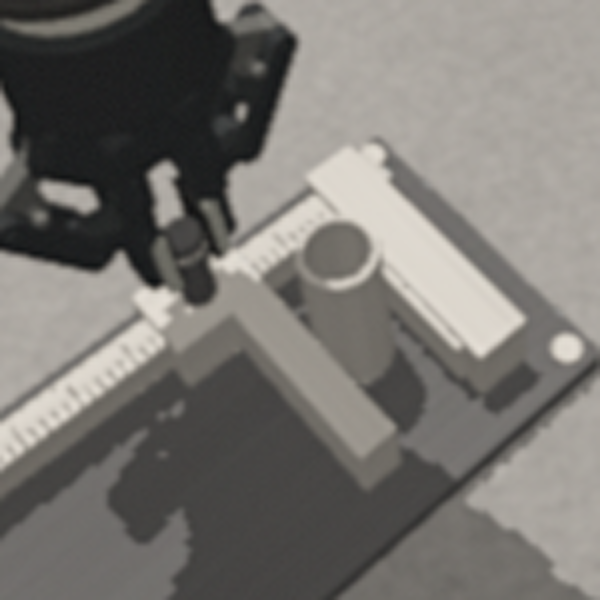

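```bash
python3 -c "
from h import *
S=load('side3.npz')
def C(P): c,s=np.cos(CA),np.sin(CA);d=P[:2]-CO;return np.round([c*d[0]+s*d[1],-s*d[0]+c*d[1]],4)
q=lambda x,y:(150+x/4-.375,230+y/4-.375)
print('tube',C(onz(S,*q(340,254),.092)))
for p in((385,270),(462,347),(380,283),(458,352)): print(p,[C(onz(S,*q(*p),z)) for z in(.039,.042,.045)])
print('fj edge',C(onz(S,*q(477,357),.045)),'sj edge',C(onz(S,*q(360,465),.045)),C(onz(S,*q(397,435),.045)))
"
```

```text
tube [-0.0065 -0.0592]
(385, 270) [array([ 0.0027, -0.0838]), array([ 0.0012, -0.0828]), array([-0.0003, -0.0819])]
(462, 347) [array([-0.0453, -0.0841]), array([-0.0465, -0.0832]), array([-0.0478, -0.0822])]
(380, 283) [array([-0.0005, -0.0784]), array([-0.002 , -0.0775]), array([-0.0035, -0.0766])]
(458, 352) [array([-0.0458, -0.0815]), array([-0.047 , -0.0806]), array([-0.0483, -0.0797])]
fj edge [-0.055  -0.0837] sj edge [-0.0575 -0.0226] [-0.058  -0.0402]
```

```bash
python3 -m pendant '0.1 0 0 0;0.1 0 0 0'; python3 -m pendant '0.1 0 0 0;0.1 0 0 0';python3 -c "
from h import *
from bench import r
o=r.get_obs();go(o,cal(.045,.0335-.057,.0333),-98.04)
f=r.grab_frame('side'); np.savez('side3.npz',**f);im=f['color'][:,:,::-1]
cv2.imwrite('pics/s13.png',cv2.resize(im[230:380,150:300],None,fx=4,fy=4,interpolation=2))
"
```

```text
clock: 15.25
tcp_pos: [0.5929, 0.0933, 0.0333]
orientation: [2.033, -2.335, -0.068]
contact_force: [-0.4, 3.3, -0.9]
grip_width: 0.0151
clock: 15.42
tcp_pos: [0.5927, 0.0913, 0.0333]
orientation: [2.033, -2.335, -0.068]
contact_force: [-1.5, 4.5, -1.1]
grip_width: 0.0151
t 15.42 tcp [0.5927 0.0913 0.0333] yaw -97.90 tilt 3.60 F [-1.51  4.47 -1.09] w 0.0151 | delta cm [-0.03 -0.2  -0.01] turn 0.1390836218563436
```

View pics/s13.png

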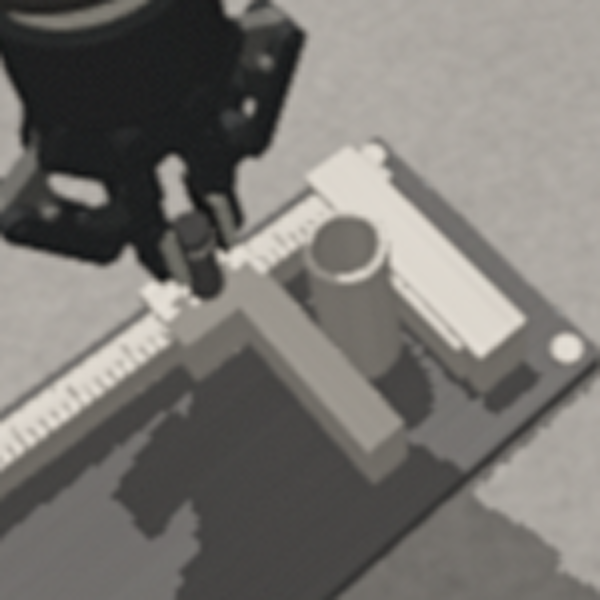

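```bash
python3 -m pendant '0.05 0 0 0'; python3 -m pendant '0.05 0 0 0';python3 -m pendant '0.05 0 0 0'
```

```text
clock: 15.55
tcp_pos: [0.5925, 0.0906, 0.0333]
orientation: [2.033, -2.335, -0.068]
contact_force: [-1.7, 4.1, -1.8]
grip_width: 0.0154
clock: 15.63
tcp_pos: [0.5925, 0.0902, 0.0333]
orientation: [2.033, -2.335, -0.069]
contact_force: [-1.3, 4.1, -1.2]
grip_width: 0.0151
clock: 15.72
tcp_pos: [0.5925, 0.0901, 0.0333]
orientation: [2.033, -2.336, -0.069]
contact_force: [-0.2, 4.4, -0.8]
grip_width: 0.0152
```

```bash
python3 -m pendant '0.07 0 0 0'; python3 -m pendant '0.07 0 0 0';python3 -c "
from h import *
from bench import r
o=r.get_obs();go(o,cal(.045,.0335-.057,.0333),-98.04)
f=r.grab_frame('side'); np.savez('side4.npz',**f);im=f['color'][:,:,::-1]
cv2.imwrite('pics/s14.png',cv2.resize(im[230:380,150:300],None,fx=4,fy=4,interpolation=2))
go(r.get_obs(),cal(.045,.0335-.057,.0333),-98.04)
"
```

```text
clock: 15.8
tcp_pos: [0.5925, 0.0901, 0.0333]
orientation: [2.034, -2.336, -0.07]
contact_force: [-0.2, 4.8, -2.2]
grip_width: 0.0146
clock: 15.88
tcp_pos: [0.5925, 0.09, 0.0333]
orientation: [2.035, -2.336, -0.07]
contact_force: [-0.7, 6.1, -2.9]
grip_width: 0.0155
t 15.88 tcp [0.5925 0.09   0.0333] yaw -97.87 tilt 3.56 F [-0.66  6.08 -2.86] w 0.0155 | delta cm [-0.16 -0.2  -0.01] turn 0.17087280998373444
t 15.93 tcp [0.5925 0.09   0.0333] yaw -97.87 tilt 3.56 F [-0.36  5.01 -2.08] w 0.0153 | delta cm [-0.16 -0.2  -0.01] turn 0.1692598824427023
```

View pics/s14.png

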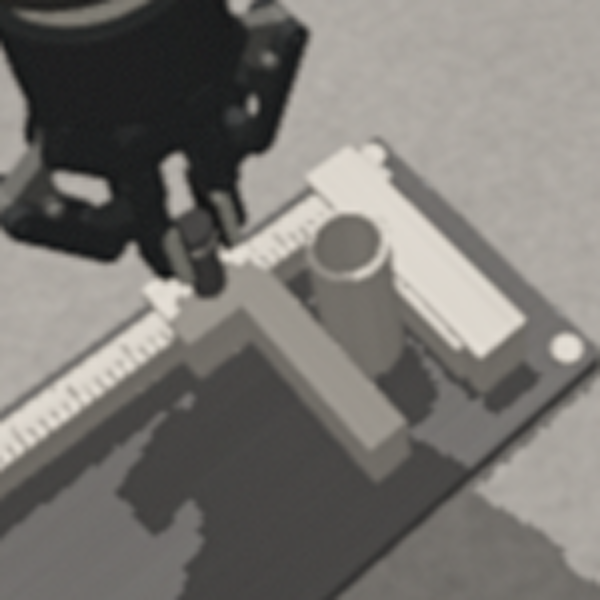

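```bash
python3 -m pendant '0.07 0 0 0'; python3 -m pendant '0.07 0 0 0';python3 -m pendant '0.06 0 0 0'; python3 -m pendant '0.06 0 0 0'
```

```text
clock: 16.02
tcp_pos: [0.5925, 0.0901, 0.0333]
orientation: [2.036, -2.336, -0.071]
contact_force: [-1.2, 6.3, -2.6]
grip_width: 0.015
clock: 16.1
tcp_pos: [0.5925, 0.0901, 0.0333]
orientation: [2.037, -2.336, -0.072]
contact_force: [-0.7, 4.8, -2.2]
grip_width: 0.0149
clock: 16.18
tcp_pos: [0.5925, 0.0901, 0.0333]
orientation: [2.038, -2.336, -0.072]
contact_force: [-0.6, 5.0, -1.9]
grip_width: 0.0153
clock: 16.27
tcp_pos: [0.5926, 0.0901, 0.0333]
orientation: [2.039, -2.337, -0.073]
contact_force: [-0.4, 6.0, -0.6]
grip_width: 0.015
```

```bash
python3 -m pendant '0.08 0 0 0'; python3 -m pendant '0.09 0 0 0'
```

```text
clock: 16.35
tcp_pos: [0.5926, 0.0901, 0.0333]
orientation: [2.04, -2.337, -0.073]
contact_force: [0.3, 6.3, -2.3]
grip_width: 0.0152
clock: 16.43
tcp_pos: [0.5926, 0.0901, 0.0333]
orientation: [2.041, -2.337, -0.074]
contact_force: [-0.6, 6.1, -2.1]
grip_width: 0.0151
```

```bash
python3 -m pendant '0.08 0 0 0;0.08 0 0 0;0.08 0 0 0;0.08 0 0 0;0.08 0 0 0'; python3 -c "
from h import *
from bench import r
f=r.grab_frame('side'); np.savez('side4.npz',**f);im=f['color'][:,:,::-1]
cv2.imwrite('pics/s15.png',cv2.resize(im[260:370,170:290],None,fx=6,fy=6,interpolation=2)[:600])
go(r.get_obs(),cal(.045,.0335-.057,.0333),-98.04)
"
```

```text
clock: 16.85
tcp_pos: [0.5927, 0.0902, 0.0333]
orientation: [2.047, -2.338, -0.077]
contact_force: [-0.7, 5.9, -1.4]
grip_width: 0.0154
t 16.90 tcp [0.5927 0.0902 0.0333] yaw -97.60 tilt 3.44 F [-0.19  5.75 -1.9 ] w 0.0151 | delta cm [-0.14 -0.18 -0.01] turn 0.43878108808590355
```

View pics/s15.png

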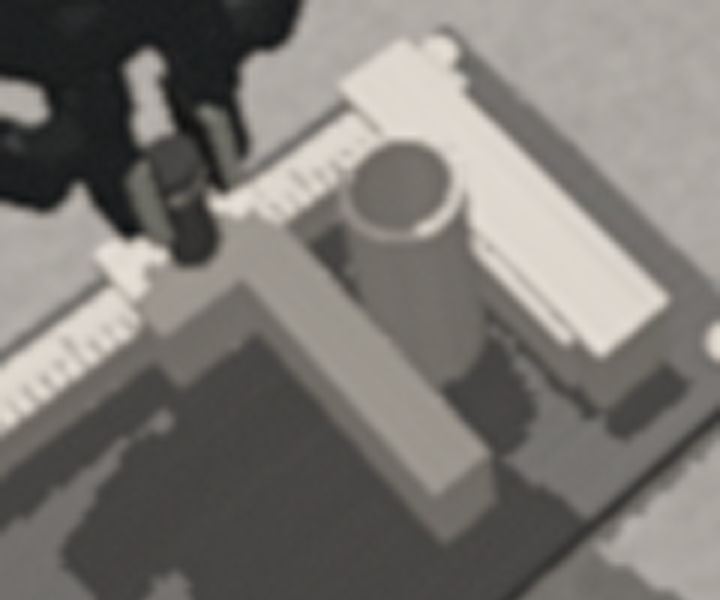

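```bash
python3 -c "
from h import *
S=load('side4.npz')
def C(P): c,s=np.cos(CA),np.sin(CA);d=P[:2]-CO;return np.round([c*d[0]+s*d[1],-s*d[0]+c*d[1]],4)
q=lambda x,y:(170+x/6-.42,260+y/6-.42)
iq=lambda p:((p[0]+.42-170)*6,(p[1]+.42-260)*6)
print('tube',C(onz(S,*q(405,190),.092)))
for p in((475,240),(570,345)): print(p,[C(onz(S,*q(*p),z)) for z in(.039,.042)])
ty=-.0642
for z in(.012,.04): print(z,[np.round(iq(proj(S,cal(-.006+.0165*np.cos(a),ty+.0165*np.sin(a),z)))) .tolist() for a in(-np.pi/2,-np.pi/2-.7,-np.pi/2+.7)])
for yy in(-.0825,-.0805,-.0785): print(yy,[np.round(iq(proj(S,cal(x,yy,z)))).tolist() for x in(.02,-.045) for z in(.012,.039)])
"
```

```text
tube [-0.0065 -0.064 ]
(475, 240) [array([-0.0041, -0.0843]), array([-0.0055, -0.0834])]
(570, 345) [array([-0.0456, -0.0827]), array([-0.0468, -0.0817])]
0.012 [[476.0, 300.0], [490.0, 334.0], [442.0, 284.0]]
0.04 [[469.0, 251.0], [483.0, 285.0], [434.0, 234.0]]
-0.0825 [[423.0, 237.0], [415.0, 188.0], [572.0, 390.0], [568.0, 344.0]]
-0.0805 [[418.0, 241.0], [409.0, 192.0], [567.0, 395.0], [562.0, 349.0]]
-0.0785 [[412.0, 245.0], [404.0, 197.0], [561.0, 400.0], [557.0, 353.0]]
```

```bash
python3 -m pendant '0.1 0 0 0;0.1 0 0 0'; python3 -m pendant '0.12 0 0 0;0.12 0 0 0'
```

```text
clock: 17.07
tcp_pos: [0.5927, 0.0902, 0.0333]
orientation: [2.05, -2.338, -0.079]
contact_force: [0.0, 6.1, -2.4]
grip_width: 0.0151
clock: 17.23
tcp_pos: [0.5928, 0.0902, 0.0333]
orientation: [2.053, -2.339, -0.081]
contact_force: [0.4, 5.9, -3.4]
grip_width: 0.0151
```

```bash
python3 -m pendant '0.14 0 0 0'; python3 -m pendant '0.14 0 0 0'; python3 -m pendant '0 0 0 0';python3 -m pendant '0 0 0 0';python3 -m pendant '0 0 0 0'
```

```text
clock: 17.32
tcp_pos: [0.5928, 0.0902, 0.0334]
orientation: [2.054, -2.339, -0.082]
contact_force: [0.2, 7.5, -2.8]
grip_width: 0.0149
clock: 17.4
tcp_pos: [0.5928, 0.0903, 0.0333]
orientation: [2.056, -2.339, -0.084]
contact_force: [-1.2, 7.8, -3.2]
grip_width: 0.0149
clock: 17.48
tcp_pos: [0.5928, 0.0907, 0.0333]
orientation: [2.057, -2.339, -0.084]
contact_force: [-1.5, 3.3, -0.2]
grip_width: 0.0153
clock: 17.57
tcp_pos: [0.5928, 0.0907, 0.0333]
orientation: [2.057, -2.339, -0.084]
contact_force: [0.6, 3.7, -0.9]
grip_width: 0.0147
clock: 17.65
tcp_pos: [0.5928, 0.0906, 0.0333]
orientation: [2.057, -2.339, -0.084]
contact_force: [-0.1, 4.6, -0.8]
grip_width: 0.0149
```

```bash
python3 -m pendant '0 0 0 0;0 0 0 0;0 0 0 0;0 0 0 0;0 0 0 0;0 0 0 0' 95
python3 -c "
from h import *
from bench import r
f=r.grab_frame('side'); np.savez('side5.npz',**f);im=f['color'][:,:,::-1]
cv2.imwrite('pics/s16.png',cv2.resize(im[250:370,160:300],None,fx=5,fy=5,interpolation=2))
o=r.get_obs();go(o,cal(.045,.0335-.057,.0333),-98.04)
S0,S1=load('side4.npz'),f
d=cv2.absdiff(S0['color'],S1['color']).max(2);print(d[300:360,215:255].mean())
"
```

```text
clock: 18.15
tcp_pos: [0.5945, 0.0836, 0.0338]
orientation: [2.05, -2.341, -0.074]
contact_force: [-0.4, -0.2, -0.1]
grip_width: 0.0537
t 18.20 tcp [0.5946 0.0836 0.0338] yaw -97.60 tilt 3.17 F [ 0.28 -0.25  1.37] w 0.0537 | delta cm [-0.77  0.09  0.07] turn 0.43635385707784735
1.1725
```

View pics/s16.png

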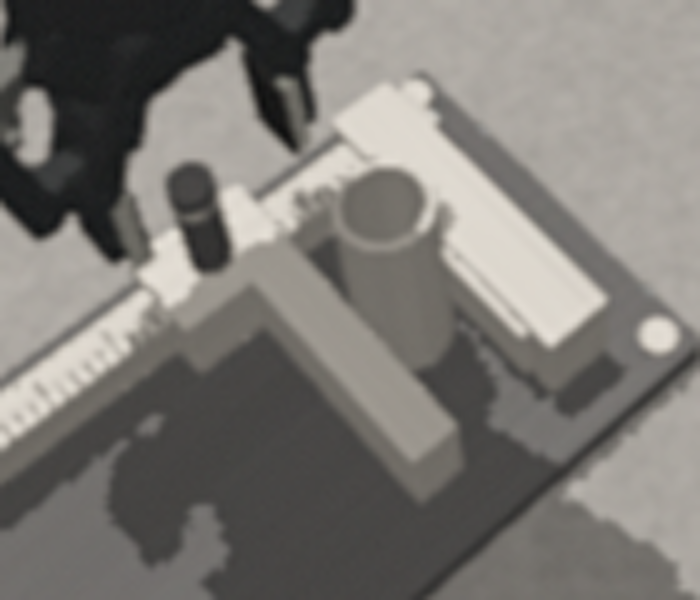

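```bash
python3 -m pendant '-0.4 0 -0.3 0;0 0 -1 0;0 0 -1.5 0;0 0 -2 0;0 0 -2.5 0;0 0 -2.5 0;0 0 -1 0;0 0 0 0'
python3 -m pendant '-2 0 0 0;-3 0 0 0;-3 0 0 0;-3 0 0 0;-3 0 0 0;-2 0 0 0;0 0 0 0;0 0 0 0'
python3 -c "
from h import *
from bench import r
f=r.grab_frame('side'); np.savez('side6.npz',**f);im=f['color'][:,:,::-1]
g=r.grab_frame('top'); np.savez('top6.npz',**g);im2=g['color'][:,:,::-1]
cv2.imwrite('pics/s17.png',cv2.resize(im[250:370,160:300],None,fx=5,fy=5,interpolation=2))
cv2.imwrite('pics/t17.png',cv2.resize(im2[150:300,100:280],None,fx=4,fy=4,interpolation=2))
o=r.get_obs();go(o,cal(.045,.0335-.057,.0333),-98.04)
d=cv2.absdiff(load('side4.npz')['color'],f['color']).max(2);print(d[300:360,215:255].mean())
"
```

```text
clock: 18.87
tcp_pos: [0.6005, 0.0872, 0.1495]
orientation: [2.052, -2.338, -0.075]
contact_force: [0.2, -0.7, 0.6]
grip_width: 0.0534
clock: 19.53
tcp_pos: [0.6196, 0.2491, 0.144]
orientation: [2.042, -2.338, -0.076]
contact_force: [-0.4, -0.6, -0.0]
grip_width: 0.0533
t 19.63 tcp [0.6196 0.2481 0.1443] yaw -97.82 tilt 3.51 F [ 0.37 -0.27  0.27] w 0.0536 | delta cm [15.91 -0.34 11.03] turn 0.2199410915735598
26.579166666666666
```

View pics/s17.png

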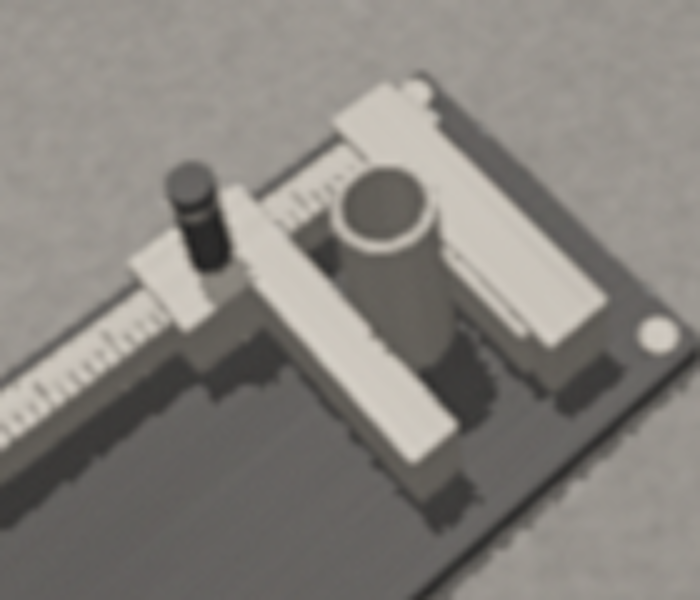

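View pics/t17.png

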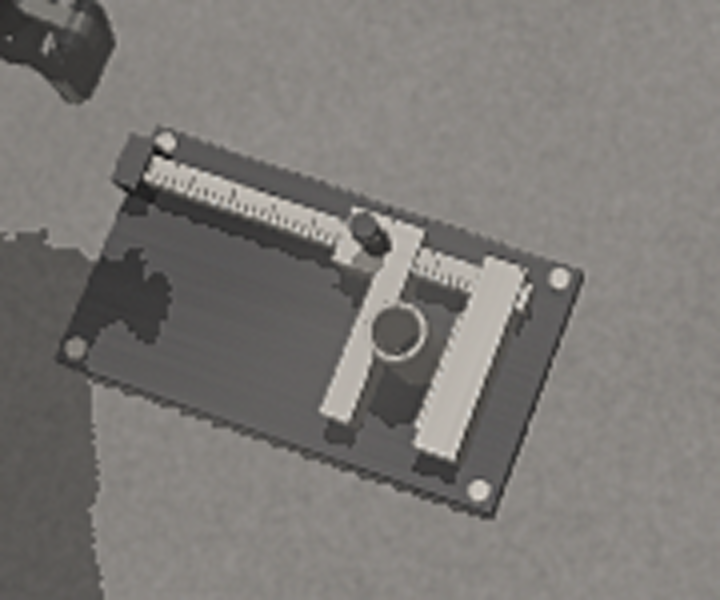

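```bash
python3 -c "
from h import *
S=load('side6.npz');T=load('top6.npz')
g=cv2.cvtColor(S['color'],cv2.COLOR_RGB2GRAY).astype(np.float32)
ys=np.arange(-.092,-.068,.001)
acc=0
for x in np.arange(-.042,-.026,.001):
  P=np.array([proj(S,cal(x,y,.042)) for y in ys],np.float32)
  acc=acc+cv2.remap(g,P[None,:,0],P[None,:,1],cv2.INTER_LINEAR)[0]
for y,v in zip(ys,acc/16): print('%.3f:%d'%(y,v),end=' ')
def C(P): c,s=np.cos(CA),np.sin(CA);d=P[:2]-CO;return np.round([c*d[0]+s*d[1],-s*d[0]+c*d[1]],4)
P,e=tri(T,(100+399/4-.375,150+331/4-.375),S,(160+385/5-.4,250+209/5-.4));print('\ntube',P,e,C(P))
im=S['color'][:,:,::-1];cv2.imwrite('pics/s18.png',cv2.resize(im[275:325,230:285],None,fx=11,fy=11,interpolation=2))
"
```

```text
-0.092:208 -0.091:208 -0.090:209 -0.089:210 -0.088:209 -0.087:202 -0.086:188 -0.085:179 -0.084:184 -0.083:194 -0.082:190 -0.081:167 -0.080:136 -0.079:111 -0.078:101 -0.077:100 -0.076:100 -0.075:96 -0.074:87 -0.073:78 -0.072:75 -0.071:80 -0.070:86 -0.069:85 
tube [0.54036549 0.05804425 0.08875497] 0.0008150638636687711 [-0.0041 -0.0641]
```

View pics/s18.png

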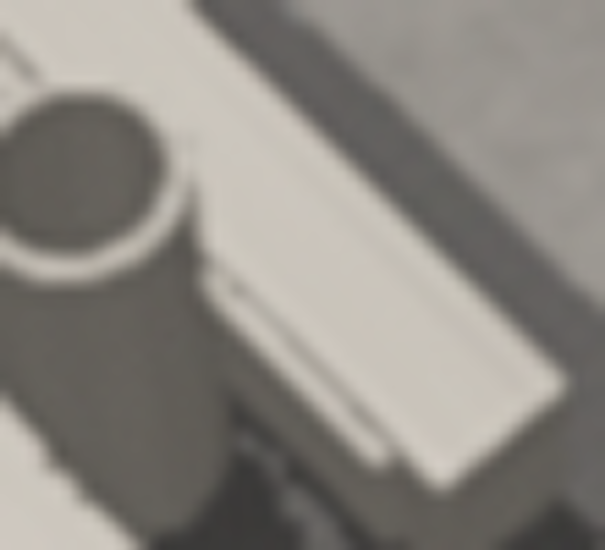

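```bash
python3 -m pendant '0 0 0 0;0 0 0 0;0 0 0 0'; python3 -c "
from bench import r
print(r.hand_in())"
```

```text
clock: 19.88
tcp_pos: [0.6199, 0.2432, 0.1435]
orientation: [2.033, -2.343, -0.073]
contact_force: [0.1, 1.1, -0.0]
grip_width: 0.0539
the job is handed in; nothing more can be done
None
```

I stood the tube on the caliper base between the jaws and closed the sliding jaw by its post until the tube was nipped. I then let go, backed the arm clear and handed in at about 19.9 s; no verdict was reported.

**Placing:** After I let go, the tube stood upright at caliper (-6, -39) mm, within about 1 mm of the rest point.

**Closing:** The wrist force rose to about 6 N, and briefly to 7.8 N, with the jaw no longer moving. Less about 2.5 N of slider drag, that is roughly 3–5 N on the tube.

**Final check:** In the last pictures the tube is upright with its edge at y = -80.6 mm. The anvil edge is at about -80.2 mm, so they touch within measuring error. The jaw had not visibly shifted after release.

**What disagreed or went unverified:**
- The visible fingertips stood about 25–33 mm higher than the reported TCP implies, so I set heights from the pictures.
- The tool drifted to about 3.5° of tilt during the moves, and the tube still settled upright.
- On release the arm sprang about 6.5 mm forward. No jaw movement showed, but I have no force reading on the tube for that moment.
- I could not measure the nip force left after release or the jaw's tilt. They are inferred from the forces before release and from the pictures.

I did not touch the rod, block or beaker. I did not re-measure where they stand at the end.

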